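Release the ballast balls with the rocker gate

ROBOT

A 7-joint arm with a two-finger parallel gripper is mounted at the origin on a cart in front of the work surface, level with it; the furniture and walls round the work are solid. World frame = base frame: x ahead of the robot, y to its left, z up, the work surface at z = 0. Lengths are in mm, angles in rad, forces in N, time in s.
With the tool pointing down it reaches from about 400 to 875 mm from the base axis. Payload 4.4 kg.
Tool frame: the origin (TCP) lies midway between the tips of the shut fingers; the grasp point (between the pads) lies ctrl.tcp_to_grasp behind it (ctrl.tcp_to_grasp is the distance from the TCP to the grasp point, in mm); z points along the fingers, y is the line along which they close (so a half turn about z gives the same grasp; the last joint's range is limited). The gripper opens to 85 mm and grips with 20 to 120 N. Pads are 22 mm wide; open, the fingers measure 114 mm over their backs; the gripper's body (76 mm by 85 mm) begins 54 mm behind the grasp point. The pads swing forward as they close: fully open they stand 13 mm farther back than shut.
Start: joints at [-0.066, 0.628, 0.038, 1.517, -0.027, 0.996, -0.02], TCP at [650.014, 0.027, 231.313] pointing down, gripper open.
Joint ranges: [-3.06, 3.06], [-0.37, 2.12], [-1.25, 1.32], [0.18, 2.47], [-1.1, 4.24], [0.23, 1.98], [-2.94, 2.94]. Speed limits (rad/s): [2.57, 2.57, 3.14, 3.14, 3.14, 3.14, 3.14].

INTERFACE

Orientations are given as [roll, pitch, yaw] about the fixed x, y, z axes, in that order (R = Rz(yaw) Ry(pitch) Rx(roll)).
In Python, from cell import ctrl, get_image, get_calibration, workorder, boxes_of, place_of gives the robot as it stands.
- The arm moves only by the tool play_rows, never from a script. Its argument "series" is a list that holds one entry, the list of rows, each a list of 7 numbers: the shift along the world's x, y, z in cm, then the turn, a rotation vector about the world's x, y, z in degrees, then the closure, from 0 (fully open) to 1 (shut). A call has 1 to 20 rows; each row shifts and turns the commanded pose from where the row before left it; what a row does not reach is not made up. A row lasts 1/8 s, in which the tool goes at most 62.5 mm and 10.7 degrees, less where a joint would pass 70% of its speed; a pose out of reach is approached as far as the arm can. A call with a gripper value outside its range is refused whole. The fingers move at their own pace and stop on an object; the grip force is fixed at half the most. Time passes only in rows, so rows that do not move let the fingers close. It gives the time, the measured TCP pose, the force, the opening and the grip force at its end, in the units of the state.
- ctrl.read_state(): the state, without advancing time (a new reading comes with each control period).
- get_image(name): name is "scene" or "side" or "wrist"; returns (picture, depth): 420x560x3 uint8, red, green, blue; 420x560 float32, mm along the optical axis (not along the pixel's ray), 0 where there is no reading.
- get_calibration(name): a dict with "K" (3x3 intrinsics, pixels), "R" (3x3) and "t" (3): a world point X has camera coordinates R X + t; the wrist camera has in their place "mount" (4x4, takes a point from camera to tool coordinates, whose origin is the TCP and whose axes are the flange's). Camera axes: x right, y down, z forward; pixel columns grow to the right and rows downward; lengths in mm; the calibration is good to about 2 mm. A picture is of the moment at which its call begins: read the wrist's pose just before it. get_calibration takes no time and is no camera call.
- workorder.finish_job(): hands the job in; it is judged then, once.
Trained networks look in the newest picture that a camera, given by its name, has taken for a name from the list of things; names that differ only in an ending like _2 or _b are one class to them, and where a whole thing is asked for, a point or a joint stands for the part that bears it (a point fixed in the world has none). Each returns a list of dicts, best first, with "p" (0 to 1); they miss things now and then, are a little off and sometimes report something else, mostly with a low value. They report only what shows in the picture. A call takes as long as a camera call.
- boxes_of(target, camera): "pixel" ([column, row] in pixels, amid what is visible of it).
- place_of(target, camera): "pixel" ([column, row] in pixels: a listed point, or the origin of a listed thing).
The state is a dict: "clock": time; "qpos": joint angles; "qd": joint speeds; "tau": joint torques, N m; "eef_pos": TCP position; "tool_rot": TCP orientation; "force": force on the tool from outside, world axes, zero at the start; "torque": the same for the moment, N m; "width": finger opening in mm; "gripper_force": force on a finger pad.
Only numpy, scipy, OpenCV 4.12 (cv2) and the standard library are available. Lean on these libraries where they do the work, as an engineer would, in place of code of your own. Each camera call takes 0.05 s, during which the arm holds its last target. There are 200 camera calls.

TASK

Push the catch tray along its guides until it is fully home under the chute. Then press down the pad on the rocker so that its other end lifts the gate, keep it down until all three ballast balls have rolled into the tray, and let the rocker come back so the gate is shut. Nothing needs gripping: do not lift the tray, do not touch the balls or the gate, and leave the jar, the wood block and the screwdriver where they are.

Things in the scene. Friction and masses are not known exactly. Their poses are not given: they have to be found in the camera images.
- dispenser: Ball dispenser fixed to the bench: plywood base 116 mm wide (x), 415 mm long (y, from -215 to +200), 12 mm thick, with a sloping aluminium chute and a rocker over it. Origin on the bench top, z up; +y is uphill and points to the robot's left (turned up to 20 degrees). Tray guide strips at x = +-52 mm: 94 mm inner gap, top at z = 26, y = -213 to -8. Pivot brackets reach z = 114.
- rocker (a joint): Rocker angle, rad: 0 = at rest, gate shut; grows as the pad goes down; 0.33 = against its stop. Balls pass from about 0.2. A spring returns it to 0 when let go; pressing at the pad takes about 2 N at first, 3.5 N at the stop. Pivot along the dispenser's x, at its y = 90 mm, z = 104 mm; the rocker at rest lies level, top of the bar at z = 108 mm.
- pad_top (a point): Centre of the top face of the flat wooden press pad, 42 mm (dispenser's x) by 34 mm (y), on the uphill end of the rocker, 97 mm from the pivot; at rest it is 112 mm above the bench, and it goes down about 32 mm. Nothing is under it but the base board.
- gate_edge (a point): Middle of the lower edge of the steel gate plate (26 mm wide, 4 mm thick, 40 mm high) that hangs from the downhill end of the rocker into the chute.
- tray: Loose open sheet-metal catch tray, 88 mm (x) by 104 mm (y) by 30 mm high, walls 4 mm, about 0.25 kg. Origin: centre of its underside. It stands on the base board (12 mm above the bench) between the guide strips, axes parallel to the dispenser's. Home, its uphill end touches the stop post and its origin is at the dispenser's y = -52 mm; it starts 40 to 100 mm short of that, towards -y.
- tray_end (a point): Middle of the outside of the tray's downhill (-y) end wall, the face to push, 18 mm above the tray's underside.
- ball_1_center (a point): Centre of steel ball 1, 25 mm across, 0.05 kg; ball 1 rests against the gate, 2 and 3 behind it uphill in the chute.
- ball_2_center (a point): Centre of steel ball 2, 25 mm across, 0.05 kg; ball 1 rests against the gate, 2 and 3 behind it uphill in the chute.
- ball_3_center (a point): Centre of steel ball 3, 25 mm across, 0.05 kg; ball 1 rests against the gate, 2 and 3 behind it uphill in the chute.
- paint_jar: Bystander, loose: small round paint jar with a screw cap, 30 mm across, 42 mm high, standing beside the dispenser on the side away from the robot. Origin at the centre of its underside.
- wood_block: Bystander, loose: wooden offcut 30x40x25 mm lying beside the dispenser on the side away from the robot. Origin at the centre of its underside.
- screwdriver: Bystander, loose: screwdriver 157 mm long, handle 19 mm thick, lying roughly parallel to the dispenser on the robot's side. Origin at the centre of its underside.
- chute_lip (a point): Middle of the chute's open lower lip, 50 mm above the bench, at y = -15 mm of the dispenser; the balls run off it towards -y. The chute is 36 mm wide and overhangs the home tray by 15 mm. The tray's stop is the wooden post under the chute, at y = 0.

How it is judged (in metres and radians):
On the way, in this order (a step that is already met when the one before it is completed fails the run):
1. the tray is fully home under the chute, all balls still held in the chute (y of tray in the frame of dispenser above -0.06 m and z of tray in the frame of dispenser below 0.016 m and z of each of ball_1_center, ball_2_center, ball_3_center in the frame of dispenser above 0.055 m), for 0.2 s.
2. the rocker's pad is pressed down by the fingers and the gate is open (y of tray in the frame of dispenser above -0.06 m and z of tray in the frame of dispenser below 0.016 m and value of joint rocker above 0.2 rad and contact force between the fingers and rocker above 0.5 N), for 0.2 s.
At the end, for the whole second after the job is handed in: All three balls lie in the tray, the tray is within 8 mm of its stop and flat on the base board, and the rocker is back at rest (below 0.03 rad) with the gate shut (y of tray in the frame of dispenser above -0.06 m and z of tray in the frame of dispenser below 0.016 m and x of ball_1_center in the frame of tray between -0.044 and 0.044 m and y of ball_1_center in the frame of tray between -0.052 and 0.052 m and z of ball_1_center in the frame of tray between 0.008 and 0.03 m and x of ball_2_center in the frame of tray between -0.044 and 0.044 m and y of ball_2_center in the frame of tray between -0.052 and 0.052 m and z of ball_2_center in the frame of tray between 0.008 and 0.03 m and x of ball_3_center in the frame of tray between -0.044 and 0.044 m and y of ball_3_center in the frame of tray between -0.052 and 0.052 m and z of ball_3_center in the frame of tray between 0.008 and 0.03 m and value of joint rocker below 0.03 rad and linear speed of tray below 0.02 m/s); the robot touches nothing.
It fails at once if the tray was lifted or tipped (height (world z) of tray above 0.022 m or angle between tray's own z axis and vertical above 0.12 rad).
It fails at once if a ball was touched by the robot (contact force between any of the arm, the fingers and ball_1 above 0.3 N or contact force between any of the arm, the fingers and ball_2 above 0.3 N or contact force between any of the arm, the fingers and ball_3 above 0.3 N).
It fails at once if the gate was touched by the robot (contact force between any of the fingers, the arm and rocker_c2 above 0.3 N).
It fails at once if a ball was spilled outside the tray (height (world z) of any of ball_1_center, ball_2_center, ball_3_center below 0.0265 m).
It fails at once if the jar, wood block or screwdriver was moved (distance of any of paint_jar, wood_block, screwdriver from where it was at the start of the episode above 0.02 m).
It also fails if it takes over 45 s, if anything falls off the work surface, if the arm or the gripper's body presses on something with over 40 N, if the wrist force passes 120 N, or if a joint passes its speed limit or range.

## Working session

There is one attempt and no reset: what is moved stays moved. The work goes in short steps, Python scripts to look and compute and a tool call to move; the robot and the scene stay as the last step left them, time stands still between calls to the robot, and variables do not carry over. Pictures are saved under pics/ and viewed, at most 10 in all, crops included, and the job is handed in when it is done.

Besides the shell and the picture viewer there is one more tool, called as a command line: name --argument value ..., lists and objects as JSON in quotes. play_rows: Moves the arm, as the interface text tells. Its arguments: {"type":"object","properties":{"series":{"type":"array"}},"required":["series"]}

```bash
mkdir -p pics
cat > h.py <<'E'
import numpy as np, cv2
from cell import ctrl, get_image, get_calibration, workorder, boxes_of, place_of
from scipy.spatial.transform import Rotation as Ro
def cam(name):
    c=get_calibration(name)
    if name!='wrist': return c['K'],np.array(c['R']),np.array(c['t'])
    s=ctrl.read_state(); T=np.eye(4); r=np.array(s['tool_rot'])
    T[:3,:3]=r if r.shape==(3,3) else Ro.from_euler('xyz',r).as_matrix(); T[:3,3]=s['eef_pos']
    M=np.linalg.inv(T@np.array(c['mount'])); return c['K'],M[:3,:3],M[:3,3]
def at_z(px,C,z):
    K,R,t=C; d=R.T@np.linalg.inv(K)@[px[0],px[1],1]; o=-R.T@t
    return o+d*(z-o[2])/d[2]
def at_d(px,C,dep):
    K,R,t=C; u,v=np.round(px).astype(int); w=dep[max(v-2,0):v+3,max(u-2,0):u+3]; w=w[w>0]
    if not len(w): return None
    return R.T@(np.linalg.inv(K)@[px[0],px[1],1]*np.median(w)-t)
E
python3 - <<'E'
from h import *
print(ctrl.read_state(), ctrl.tcp_to_grasp)
Z=dict(pad_top=112,tray_end=30,tray=12,chute_lip=50,dispenser=0,screwdriver=0,paint_jar=0,wood_block=0,gate_edge=None)
ims=[]
for n in ['scene','side','wrist']:
    C=cam(n); p,d=get_image(n); cv2.imwrite(f'pics/{n}0.png',p[:,:,::-1])
    for k,z in Z.items():
        r=place_of(k,n)
        if r:
            q=r[0]; w=at_d(q['pixel'],C,d)
            print(n,k,round(q['p'],2),np.round(q['pixel']), None if z is None else np.round(at_z(q['pixel'],C,z)), None if w is None else np.round(w))
E
```

```text
{'clock': 0.0, 'qpos': array([-0.06580684,  0.62933667,  0.03843101,  1.51838726, -0.0269904 ,
        0.99631028, -0.02002044]), 'qd': array([-0.00158125,  0.00077099,  0.00113407, -0.00076909, -0.00034104,
        0.00019491,  0.00138291]), 'tau': array([-1.11932164e-03, -5.63405585e+01,  1.22606792e+00, -1.93450052e+01,
        1.09587883e-02,  1.05136272e-02, -8.84369996e-06]), 'eef_pos': array([6.49360614e+02, 3.64283865e-02, 2.30388873e+02]), 'tool_rot': array([-3.13966900e+00,  2.70981795e-05,  1.57079640e+00]), 'force': array([ 0.2962236 , -0.22671612,  0.41571056]), 'torque': array([-0.01588132, -0.03363611, -0.0117839 ]), 'gripper_force': 0.0, 'width': 85.3027547625427} 18.700000000000003
scene pad_top 0.56 [212. 248.] [565. 199. 112.] [564. 200. 113.]
scene tray_end 0.74 [331. 192.] [ 521. -145.   30.] [ 518. -140.   34.]
scene tray 0.79 [318. 215.] [519. -82.  12.] [515. -74.  18.]
scene chute_lip 0.63 [290. 217.] [539.  -4.  50.] [562. -43.  16.]
scene dispenser 0.86 [286. 240.] [542.   8.   0.] [529.  31.  23.]
scene paint_jar 0.3 [218. 238.] [662.  70.   0.] [650.  84.
[... 465 characters left out ...]
ewdriver 0.56 [230. 239.] [451.  66.   0.] [451.  54.   9.]
side paint_jar 0.61 [321. 276.] [631. -76.   0.] [630. -77.   1.]
side wood_block 0.51 [324. 234.] [665.  68.   0.] [660.  47.  16.]
side gate_edge 0.6 [272. 223.] None [542.  36.  59.]
wrist tray 0.63 [ 94. 117.] [457.  66.  12.] [456.  66.  12.]
wrist chute_lip 0.97 [169. 184.] [538.   5.  50.] [538.   6.  51.]
wrist dispenser 0.68 [182. 162.] [538.  18.   0.] [558.  29.  68.]
wrist screwdriver 0.83 [ 91. 114.] [447.  68.   0.] [456.  69.  15.]
wrist paint_jar 0.66 [273. 233.] [636. -65.   0.] [637. -50.  39.]
wrist wood_block 0.83 [295. 111.] [660.  71.   0.] [660.  72.  24.]
wrist gate_edge 0.72 [162. 155.] None [545.  37.  78.]
```

View pics/side0.png

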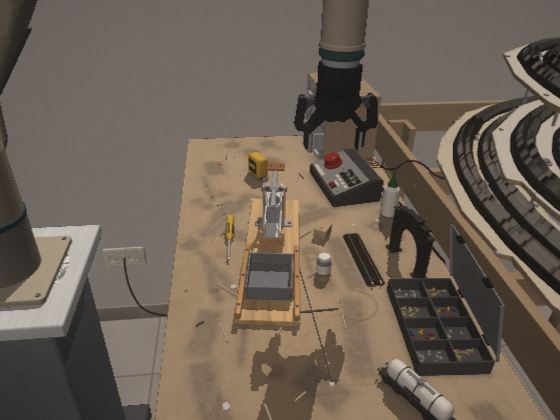

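View pics/wrist0.png

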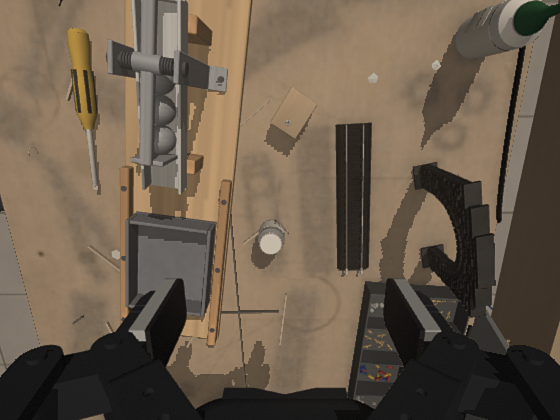

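play_rows --series '[[[-2.8,-3.7,0,0,0,-1.7,1],[-2.8,-3.7,0,0,0,-1.7,1],[-2.8,-3.7,0,0,0,-1.7,1],[-2.8,-3.7,0,0,0,-1.7,1],[-2.8,-3.7,0,0,0,-1.7,1],[0,0,-5,0,0,0,1],[0,0,-5,0,0,0,1],[0,0,0,0,0,0,1],[0,0,0,0,0,0,1],[0,0,0,0,0,0,1]]]'

```text
clock: 2.75
eef_pos: [511.6, -185.4, 133.4]
tool_rot: [3.138, 0.001, 1.423]
force: [0.6, -0.3, 0.4]
width: 0.2
gripper_force: 0.0
```

```bash
cat > look.py <<'E'
from h import *
import sys
tag=sys.argv[1]
s=ctrl.read_state(); print(s['clock'],np.round(s['eef_pos']),s['tool_rot'],s['force'],s['width'])
Z=dict(pad_top=112,tray_end=30,tray=12,chute_lip=50,dispenser=0)
for n in ['scene','side','wrist']:
    C=cam(n); p,d=get_image(n); cv2.imwrite(f'pics/{n}{tag}.png',p[:,:,::-1])
    for k,z in Z.items():
        r=place_of(k,n)
        if r: print(n,k,round(r[0]['p'],2),np.round(r[0]['pixel']),np.round(at_z(r[0]['pixel'],C,z)),at_d(r[0]['pixel'],C,d))
E
python3 look.py 1
```

```text
2.75 [ 512. -185.  133.] [3.13758860e+00 5.99963756e-04 1.42270659e+00] [ 0.58171794 -0.34664354  0.44117624] 0.20003844887545602
scene pad_top 0.97 [212. 249.] [564. 201. 112.] [563.31203756 202.23320191 113.1220588 ]
scene tray_end 0.94 [331. 194.] [ 518. -140.   30.] [ 517.98079932 -140.65089009   29.82813798]
scene tray 0.79 [320. 212.] [519. -92.  12.] [516.35182238 -86.50484754  16.64535537]
scene chute_lip 0.77 [291. 219.] [534.   3.  50.] [522.91587338  22.43587453  67.47228813]
scene dispenser 0.92 [288. 243.] [534.  15.   0.] [523.90677179  33.05596854  17.72968428]
side tray_end 0.72 [268. 293.] [ 515. -147.   30.] [ 515.36368816 -144.00939953   27.28100178]
side tray 0.97 [267. 280.] [520. -90.  12.] [519.72905918 -94.25624467  15.70650436]
side chute_lip 0.64 [273. 236.] [541.   0.  50.] [ 517.97475884 -203.39018786  198.09200011]
side dispenser 0.8 [272. 251.] [540.  14.   0.] [ 517.22484983 -195.5460295   162.99305117]
wrist tray 0.81 [285.  78.] [524. -90.  12.] [523.76003716 -90.31408864  16.11565944]
```

play_rows --series '[[[0,0,-4,0,0,0,1],[0,0,-4,0,0,0,1],[0,0,-2.7,0,0,0,1],[0,0,0,0,0,0,1],[0.14,0.99,0,0,0,0,1],[0.14,0.99,0,0,0,0,1],[0.07,0.5,0,0,0,0,1],[0.07,0.5,0,0,0,0,1],[0.07,0.5,0,0,0,0,1],[0.07,0.5,0,0,0,0,1],[0.07,0.5,0,0,0,0,1],[0.07,0.5,0,0,0,0,1],[0.07,0.5,0,0,0,0,1],[0.07,0.5,0,0,0,0,1],[0.07,0.5,0,0,0,0,1],[0,0,0,0,0,0,1]]]'

```text
clock: 5.65
eef_pos: [519.5, -121.1, 24.7]
tool_rot: [3.14, 0.001, 1.422]
force: [-0.5, -3.9, 2.4]
width: 0.1
gripper_force: 1.9
```

```bash
python3 look.py 2
```

```text
5.65 [ 520. -121.   25.] [3.14032016e+00 1.00058978e-03 1.42167648e+00] [-0.4973263  -3.87572504  2.39281595] 0.0976234068122178
scene pad_top 0.94 [210. 249.] [567. 203. 112.] [565.53099034 203.92536884 113.23503876]
scene tray_end 0.56 [322. 199.] [ 526. -112.   30.] [ 523.50239189 -107.08379513   33.57400178]
scene tray 0.69 [310. 218.] [528. -64.  12.] [524.59660678 -57.63944451  17.0755611 ]
scene chute_lip 0.68 [292. 220.] [531.   3.  50.] [521.12106614  20.73537475  65.62642769]
scene dispenser 0.89 [284. 241.] [543.  14.   0.] [532.33687843  32.14864831  17.51417152]
side tray_end 0.88 [268. 280.] [ 519. -112.   30.] [ 517.50815407 -132.37186667   47.54956814]
side tray 0.73 [271. 270.] [530. -61.  12.] [ 522.57679119 -131.58097362   71.35608262]
wrist tray_end 0.73 [279. 268.] [ 518. -111.   30.] [ 519.28286791 -105.84611837   40.16547616]
wrist tray 0.8 [283. 140.] [528. -58.  12.] [527.78313853 -57.81794737  16.21290555]
```

play_rows --series '[[[0.07,0.5,0,0,0,0,1],[0.07,0.5,0,0,0,0,1],[0.07,0.5,0,0,0,0,1],[0.04,0.3,0,0,0,0,1],[0.04,0.3,0,0,0,0,1],[0,0,0,0,0,0,1]]]'

```text
clock: 7.3
eef_pos: [521.9, -99.5, 24.4]
tool_rot: [-3.141, 0.0, 1.422]
force: [-0.5, -4.9, 4.0]
width: 0.1
gripper_force: 2.3
```

play_rows --series '[[[0.03,0.2,0,0,0,0,1],[0.03,0.2,0,0,0,0,1],[0,0,0,0,0,0,1]]]'

```text
clock: 7.68
eef_pos: [522.2, -96.7, 24.3]
tool_rot: [-3.141, 0.001, 1.421]
force: [-1.0, -6.3, 4.8]
width: -0.1
gripper_force: 3.5
```

play_rows --series '[[[0.03,0.2,0,0,0,0,1],[0.03,0.2,0,0,0,0,1],[0,0,0,0,0,0,1]]]'

```text
clock: 8.05
eef_pos: [522.3, -96.6, 24.4]
tool_rot: [3.141, 0.006, 1.418]
force: [-1.7, -14.9, 4.3]
width: -0.0
gripper_force: 7.4
```

```bash
python3 look.py 3
```

```text
8.05 [522. -97.  24.] [3.14130332 0.00557231 1.41801094] [ -1.68868491 -14.93602137   4.34254811] -0.0274053445440366
scene pad_top 0.71 [314. 274.] [399. 171. 112.] [442.35107283  80.57025124  16.24225453]
scene tray_end 0.73 [258. 231.] [582.  44.  30.] [530.02771472 119.0652295  103.23013363]
scene tray 0.89 [305. 228.] [521. -30.  12.] [518.1652439  -24.01495595  16.91470333]
scene chute_lip 0.73 [290. 220.] [536.   5.  50.] [524.13770064  25.49588475  68.34533402]
scene dispenser 0.74 [211. 252.] [650. 110.   0.] [560.49126709 208.49627967 113.09028878]
side pad_top 0.75 [324. 273.] [ 604. -196.  112.] [635.35313734 -76.65891507   8.73011496]
side tray_end 0.67 [270. 272.] [525. -88.  30.] [ 522.97785923 -108.74696608   47.45921872]
side tray 0.87 [268. 262.] [527. -35.  12.] [ 520.341359   -105.84926052   69.52336128]
side dispenser 0.18 [274. 260.] [540. -17.   0.] [ 529.76279729 -109.74934197   74.77521599]
wrist tray_end 0.77 [282. 266.] [522. -86.  30.] [523.041869   -81.35942687  38.45489397]
wrist tray 0.65 [284. 144.] [531. -35.  12.] [531.15222244 -34.77384312  16.40762556]
wrist chute_lip 0.76 [280.  30.] [536.   3.  50.] [535.82631737   2.80323839  50.04515502]
wrist dispenser 0.58 [280.  13.] [538.  18.   0.] [536.54255735   7.20965766  51.34825998]
```

View pics/wrist3.png

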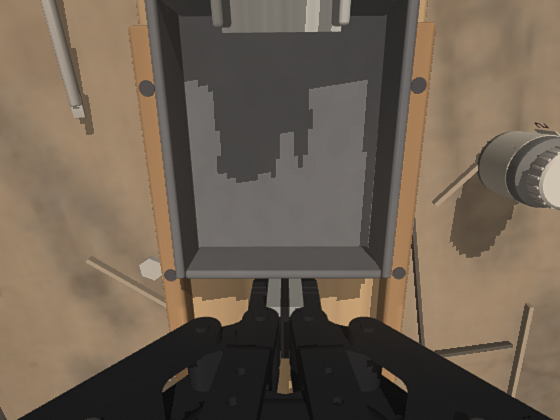

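play_rows --series '[[[-0.06,-0.4,0,0,0,0,1],[-0.14,-1,0,0,0,0,1],[-0.28,-2,0,0,0,0,1],[0,0,4,0,0,0,1],[0,0,5,0,0,0,1],[0,0,5,0,0,0,1],[0,0,4,0,0,0,1],[0.7,4.6,0,0,0,0,1],[0.7,4.6,0,0,0,0,1],[0.7,4.6,0,0,0,0,1],[0.7,4.6,0,0,0,0,1],[0.7,4.6,0,0,0,0,1],[0.7,4.6,0,0,0,0,1],[0.3,2.2,0,0,0,0,1],[0,0,0,0,0,0,1],[0,0,0,0,0,0,1]]]'

```text
clock: 10.95
eef_pos: [563.1, 170.3, 204.1]
tool_rot: [-3.141, 0.002, 1.42]
force: [-0.7, -1.0, 0.4]
width: -0.2
gripper_force: 0.0
```

```bash
python3 look.py 4
```

```text
10.95 [563. 170. 204.] [-3.14089420e+00  1.91575313e-03  1.42016392e+00] [-0.71350485 -0.98612692  0.42141252] -0.22504205631249738
scene pad_top 0.64 [213. 251.] [559. 204. 112.] [558.35468059 205.19338215 112.95196894]
scene tray_end 0.95 [314. 208.] [525. -76.  30.] [527.88041102 -82.80819614  24.52113655]
scene tray 0.62 [304. 225.] [525. -36.  12.] [522.67823019 -31.55963422  16.28835469]
scene chute_lip 0.67 [289. 219.] [538.   3.  50.] [525.52230139  24.55861966  69.05593972]
scene dispenser 0.8 [283. 242.] [543.  17.   0.] [534.07510835  31.87756964  14.60914482]
side pad_top 0.84 [275. 164.] [565. 205. 112.] [565.47322986 208.12921787 110.55465   ]
side tray_end 0.93 [268. 274.] [521. -95.  30.] [521.52478864 -85.41342706  21.66710174]
side tray 0.76 [272. 262.] [534. -36.  12.] [533.27079005 -39.79855547  14.89201054]
side chute_lip 0.96 [272. 237.] [539.  -2.  50.] [539.34666902   3.64335466  45.96087384]
wrist pad_top 0.74 [280. 177.] [564. 203. 112.] [564.32383214 203.2991493  112.4606238 ]
wrist tray_end 0.51 [280. 406.] [519. -85.  30.] [563.71293122 184.2396031  283.98489991]
wrist tray 0.69 [282. 357.] [530. -31.  12.] [560.61146898 162.2643833  241.44206869]
```

View pics/wrist4.png

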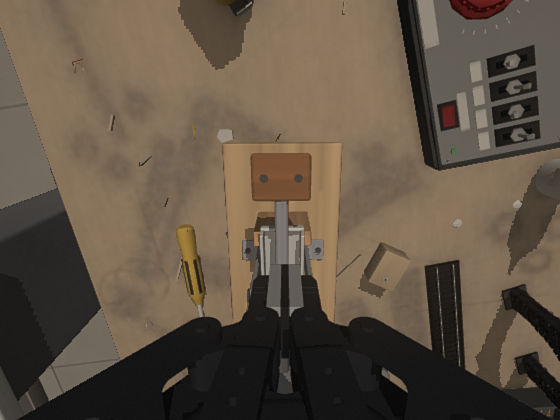

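play_rows --series '[[[0.2,3.3,0,0,0,0,1],[0,0,-4,0,0,0,1],[0,0,-3,0,0,0,1],[0,0,-1,0,0,0,1],[0,0,-1,0,0,0,1],[0,0,-1,0,0,0,1],[0,0,-1,0,0,0,1],[0,0,-0.9,0,0,0,1],[0,0,0,0,0,0,1],[0,0,0,0,0,0,1]]]'

```text
clock: 13.1
eef_pos: [565.8, 205.5, 85.6]
tool_rot: [3.141, 0.0, 1.422]
force: [1.2, -3.2, 3.2]
width: 0.0
gripper_force: 1.4
```

play_rows --series '[[[0,0,0,0,0,0,1],[0,0,0,0,0,0,1],[0,0,0,0,0,0,1],[0,0,0,0,0,0,1],[0,0,0,0,0,0,1],[0,0,0,0,0,0,1],[0,0,0,0,0,0,1],[0,0,0,0,0,0,1],[0,0,0,0,0,0,1],[0,0,0,0,0,0,1]]]'

```text
clock: 14.35
eef_pos: [565.5, 206.0, 85.3]
tool_rot: [3.141, -0.0, 1.422]
force: [2.3, -1.9, 3.7]
width: -0.1
gripper_force: 1.5
```

```bash
cat > balls.py <<'E'
from h import *
import sys
s=ctrl.read_state(); print(s['clock'],np.round(s['eef_pos'],1),s['force'])
for n in ['side','scene']:
    C=cam(n); p,d=get_image(n)
    cv2.imwrite(f'pics/{n}{sys.argv[1]}.png',cv2.resize(p[150:300,190:350],None,fx=4,fy=4)[:,:,::-1])
    for k in ['ball_1_center','gate_edge','tray']:
        for r in place_of(k,n): print(n,k,round(r['p'],2),np.round(r['pixel']),np.round(at_z(r['pixel'],C,28 if 'ball' in k else 12)))
E
python3 balls.py 5
```

```text
14.35 [565.5 206.   85.3] [ 2.29008011 -1.85262973  3.73459916]
side ball_1_center 0.52 [270. 263.] [528. -59.  28.]
side ball_1_center 0.37 [272. 211.] [550. 129.  28.]
side gate_edge 0.59 [270. 215.] [547. 138.  12.]
side tray 0.75 [272. 264.] [533. -43.  12.]
scene ball_1_center 0.56 [308. 212.] [532. -61.  28.]
scene gate_edge 0.9 [283. 210.] [589. -61.  12.]
scene gate_edge 0.3 [304. 211.] [549. -79.  12.]
scene tray 0.69 [302. 228.] [526. -26.  12.]
```

View pics/side5.png

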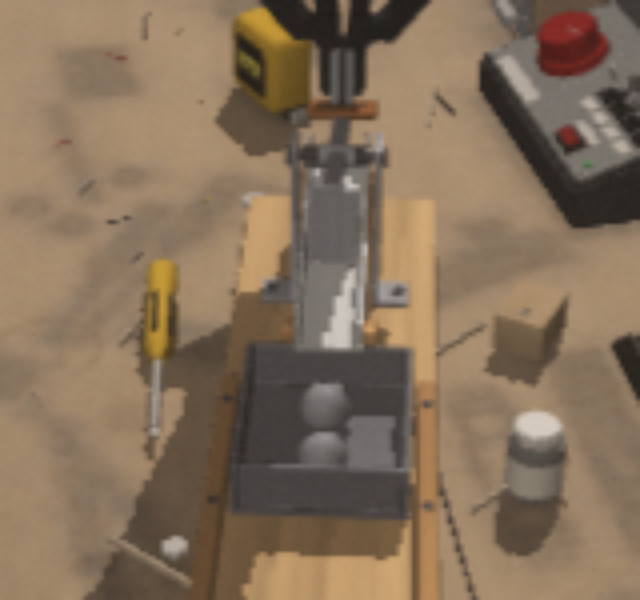

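The crop shows two balls in the tray, at (325,405) and (325,448). The third isn't visible: it may be hidden or still in the chute. I'll keep pressing, slightly deeper, and look from the scene camera.

play_rows --series '[[[0,0,-0.3,0,0,0,1],[0,0,0,0,0,0,1],[0,0,0,0,0,0,1],[0,0,0,0,0,0,1],[0,0,0,0,0,0,1],[0,0,0,0,0,0,1],[0,0,0,0,0,0,1],[0,0,0,0,0,0,1],[0,0,0,0,0,0,1],[0,0,0,0,0,0,1]]]'

```text
clock: 16.0
eef_pos: [565.2, 205.8, 82.3]
tool_rot: [-3.141, 0.0, 1.422]
force: [-0.5, -1.4, 3.1]
width: 0.2
gripper_force: 1.5
```

```bash
python3 balls.py 6; python3 -c "
import cv2,numpy as np
a=cv2.imread('pics/scene6.png');b=cv2.imread('pics/side6.png')
cv2.imwrite('pics/both6.png',cv2.resize(np.hstack([a[:,100:],b[:,:540][150:,:] if 0 else b[:,100:]]),(800,444)))"
```

```text
16.0 [565.2 205.8  82.3] [-0.45430322 -1.35862917  3.12457591]
side ball_1_center 0.58 [270. 263.] [528. -58.  28.]
side gate_edge 0.94 [271. 214.] [550. 142.  12.]
side gate_edge 0.62 [273. 236.] [546.  54.  12.]
side tray 0.98 [271. 260.] [533. -31.  12.]
scene ball_1_center 0.37 [310. 212.] [527. -61.  28.]
scene gate_edge 0.86 [284. 208.] [591. -68.  12.]
scene tray 0.74 [305. 226.] [523. -35.  12.]
```

View pics/both6.png

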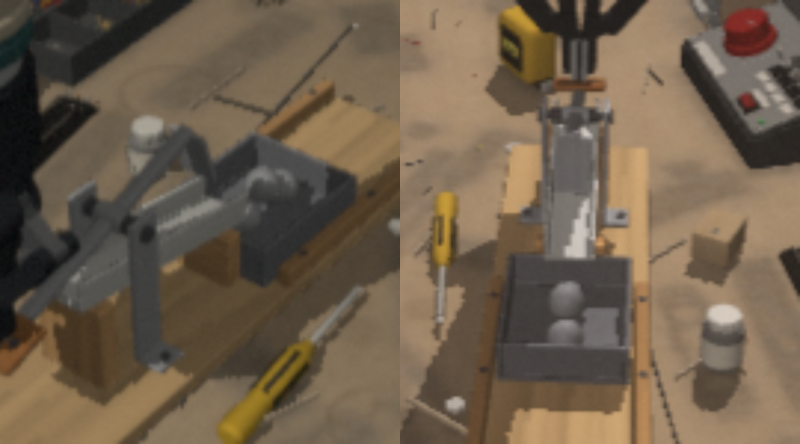

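play_rows --series '[[[0,0,1,0,0,0,1],[0,0,1,0,0,0,1],[0,0,1,0,0,0,1],[0,0,1.5,0,0,0,1],[0,0,4,0,0,0,1],[0,0,5,0,0,0,1],[-0.7,-4.6,0,0,0,0,1],[-0.7,-4.6,0,0,0,0,1],[-0.7,-4.6,0,0,0,0,1],[-0.7,-4.6,0,0,0,0,1],[-0.7,-4.6,0,0,0,0,1],[-0.7,-4.6,0,0,0,0,1],[-0.7,-4.6,0,0,0,0,1],[0,0,0,0,0,0,1],[0,0,0,0,0,0,1]]]'

```text
clock: 18.27
eef_pos: [516.1, -116.0, 217.6]
tool_rot: [-3.141, -0.0, 1.422]
force: [-0.3, 0.6, -0.7]
width: -0.0
gripper_force: 0.0
```

```bash
python3 look.py 7 | grep -E "wrist|pad_top|tray "
```

```text
scene pad_top 0.9 [210. 247.] [569. 198. 112.] [568.55201302 199.21790497 113.17924272]
scene tray 0.88 [304. 224.] [529. -38.  12.] [525.54045686 -32.65315338  16.96180139]
side pad_top 0.61 [278. 167.] [570. 189. 112.] [ 532.98022507 -118.31824896  272.35068528]
side tray 0.76 [269. 262.] [529. -35.  12.] [526.08813737 -65.98156374  37.01806061]
wrist pad_top 0.71 [288.  97.] [530. -34. 112.] [530.98370753 -33.49899376  53.56659042]
wrist tray_end 0.56 [284. 158.] [519. -88.  30.] [518.85537461 -90.13003875  12.63416054]
wrist tray 0.59 [287. 101.] [530. -36.  12.] [529.76350399 -36.55844116  54.12529924]
wrist chute_lip 0.97 [286.  47.] [535.   5.  50.] [535.44600539   4.75018711  50.50219124]
wrist dispenser 0.64 [284.  39.] [536.  19.   0.] [534.62649142  10.86357737  51.72094711]
```

View pics/wrist7.png

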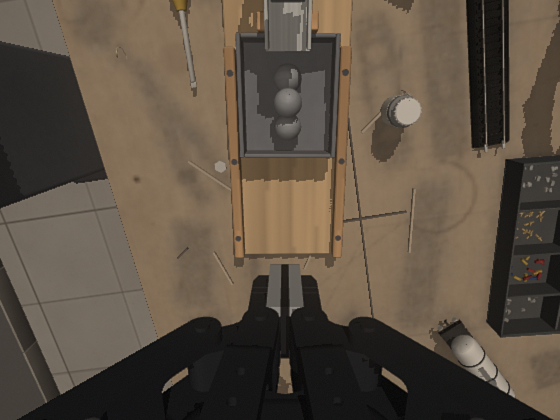

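The overhead view shows all three balls in the tray, at (288,75), (287,100) and (287,126). The middle one looks perched on the other two, so I'll measure its height.

Run:
```python
from h import *
C=cam('wrist'); K,R,t=C; p,d=get_image('wrist')
v,u=np.mgrid[36:156,242:332]; z=d[v,u]
X=(np.linalg.inv(K)@np.stack([u*z,v*z,z]).reshape(3,-1)-t[:,None]).T@R
y=np.array([.145,.989]); x=np.array([.989,-.145])
q=np.c_[(X[:,:2]-[530,-34])@x,(X[:,:2]-[530,-34])@y,X[:,2]]
m=(abs(q[:,0])<38)&(abs(q[:,1])<46); q=q[m]
for lo in range(-46,46,4):
    s=q[(q[:,1]>=lo)&(q[:,1]<lo+4)]
    if len(s): i=s[:,2].argmax(); print(lo,np.round(s[i],1),round(np.median(s[:,2]),1))
# sphere fit to points of the middle ball
from scipy.optimize import least_squares
for c0 in ([0,-22],[0,0],[0,22]):
    b=q[(q[:,2]>24)&(np.hypot(q[:,0]-c0[0],q[:,1]-c0[1])<9)]
    r=least_squares(lambda c:np.linalg.norm(b-c,axis=1)-12.5,[*c0,30],loss='soft_l1'); print(c0,len(b),np.round(r.x,1),r.cost)
s=ctrl.read_state();print(s['clock'])
```

```text
-46 [ 14.2 -45.5  18.2] 16.2
-42 [-21.1 -40.5  18.7] 16.2
-38 [  4.9 -34.1  37.4] 16.4
-34 [ -0.6 -30.1  41.4] 16.6
-30 [  1.2 -26.6  42. ] 16.7
-26 [  1.2 -23.9  42.9] 16.9
-22 [  4.8 -21.4  41.7] 16.7
-18 [ -2.3 -14.2  48.9] 16.6
-14 [  1.9 -11.6  53.6] 16.6
-10 [ 0.2 -7.5 55.1] 16.6
-6 [ -1.5  -4.1 360.1] 17.5
-2 [ 0.2 -1.1 55.6] 16.8
2 [ 4.4  2.9 53.9] 16.6
6 [-0.6  6.2 50.1] 16.5
10 [-2.3 13.7 42.2] 16.8
14 [ 2.  14.5 42.6] 16.7
18 [-2.2 19.4 41.8] 16.9
22 [-2.2 22.6 41.1] 16.5
26 [ 1.2 26.  38.2] 16.4
30 [ 5.  30.3 19. ] 16.3
34 [-16.   36.9  67. ] 16.4
38 [-15.2  38.2  68. ] 16.9
42 [16.2 43.5 68.7] 50.5
[0, -22] 317 [  0.8 -24.5  28.6] 291.5088916433384
[0, 0] 410 [-0.5  2.8 63. ] 15241.870883478134
[0, 22] 309 [ 0.6 17.  28.5] 49.29066157897499
19.225
```

play_rows --series '[[[-2.1,2.5,0,0,0,0,1],[-2.1,2.5,0,0,0,0,1],[-2.1,2.5,0,0,0,0,1],[0,0,-5,0,0,0,1],[0,0,-5,0,0,0,1],[0,0,-5,0,0,0,1],[0,0,-3,0,0,0,1],[0,0,0,0,0,0,1],[0,0,0,0,0,0,1]]]'

```text
clock: 20.35
eef_pos: [454.8, -41.4, 38.2]
tool_rot: [3.139, -0.0, 1.422]
force: [0.3, -0.2, -0.1]
width: 0.2
gripper_force: 0.0
```

play_rows --series '[[[0.4,-0.06,0,0,0,0,1],[0.4,-0.06,0,0,0,0,1],[0,0,0,0,0,0,1]]]'

```text
clock: 20.72
eef_pos: [462.6, -42.4, 38.0]
tool_rot: [3.139, -0.0, 1.422]
force: [-0.1, 0.3, 0.6]
width: 0.0
gripper_force: 0.0
```

Run:
```python
from h import *
s=ctrl.read_state(); print(s['clock'],s['eef_pos'],s['force'])
p,d=get_image('wrist'); cv2.imwrite('pics/wrist8.png',p[:,:,::-1])
```

```text
20.725 [462.59171491 -42.44218091  37.97813813] [-0.06774501  0.29008874  0.59903329]
```

View pics/wrist8.png

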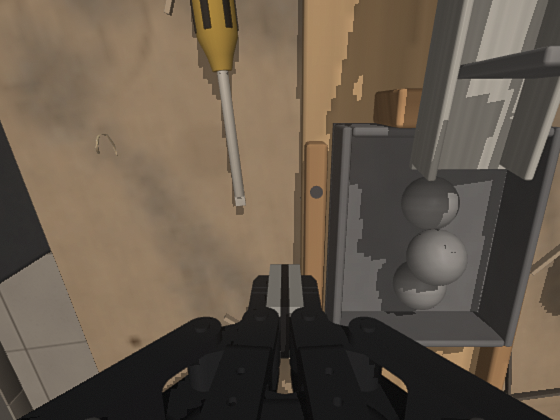

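play_rows --series '[[[0.5,-0.07,-0.3,0,0,0,1],[0.5,-0.07,0,0,0,0,1],[0,0,0,0,0,0,1],[0.6,-0.09,0,0,0,0,1],[0,0,0,0,0,0,1]]]'

```text
clock: 21.4
eef_pos: [475.5, -44.9, 34.0]
tool_rot: [-3.138, 0.001, 1.422]
force: [-4.6, -1.0, 2.0]
width: -0.1
gripper_force: 2.4
```

```bash
cat > prof.py <<'E'
from h import *
s=ctrl.read_state(); print(s['clock'],s['eef_pos'],s['force'])
C=cam('wrist'); K,R,t=C; p,d=get_image('wrist'); cv2.imwrite('pics/wristp.png',p[:,:,::-1])
v,u=np.mgrid[0:420,0:560]; z=d
X=(np.linalg.inv(K)@np.stack([u*z,v*z,z]).reshape(3,-1)-t[:,None]).T@R
y=np.array([.145,.989]); x=np.array([.989,-.145])
q=np.c_[(X[:,:2]-[530,-34])@x,(X[:,:2]-[530,-34])@y,X[:,2]]
m=(abs(q[:,0])<37)&(abs(q[:,1])<46)&(z.ravel()>0)&(q[:,2]<62); q=q[m]
for lo in range(-46,34,4):
    s=q[(q[:,1]>=lo)&(q[:,1]<lo+4)]
    if len(s)>3: s=s[s[:,2].argsort()][-3]; print(lo,np.round(s,1))
print([ (np.round(b['pixel']),round(b['p'],2)) for b in boxes_of('ball_1_center','wrist')], [np.round(at_z(b['pixel'],C,12)) for b in place_of('tray','wrist')])
E
python3 prof.py
```

```text
21.4 [475.47592636 -44.91451613  34.01634475] [-4.62318473 -1.00857686  2.01201013]
-46 [-27.1 -42.3  17.9]
-42 [ 21.  -41.1  17.7]
-38 [  1.8 -34.2  36.3]
-34 [  2.1 -30.1  39.9]
-30 [ -1.1 -26.   41.4]
-26 [  0.8 -23.7  41.8]
-22 [  4.6 -20.8  41.5]
-18 [ -6.9 -17.6  33.6]
-14 [  0.9 -10.6  52.3]
-10 [-1.1 -6.7 54.4]
-6 [-3.8 -2.  55. ]
-2 [ 0.8 -0.7 54.9]
2 [-0.1  2.3 53.2]
6 [-1.8  6.5 49.9]
10 [-1.5 13.4 40.9]
14 [ 1.4 17.3 42. ]
18 [ 2.9 18.5 41.9]
22 [ 1.1 23.4 40.9]
26 [-2.1 26.1 38.5]
30 [-25.   32.   17.7]
[(array([393., 295.]), 0.64), (array([510.,  54.]), 0.54)] [array([533., -35.,  12.])]
```

play_rows --series '[[[0.8,-0.12,0,0,0,0,1],[-1.0,0.15,0,0,0,0,1],[0,0,0,0,0,0,1]]]'

```text
clock: 21.92
eef_pos: [476.4, -44.2, 34.5]
tool_rot: [3.139, -0.0, 1.423]
force: [-1.8, -0.0, -1.0]
width: -0.1
gripper_force: 1.4
```

```bash
python3 prof.py
```

```text
21.925 [476.38556083 -44.1593519   34.52057405] [-1.7587434  -0.04405266 -0.97242945]
-46 [-22.8 -43.1  17.7]
-42 [-16.6 -39.6  17.6]
-38 [ -0.3 -34.9  36.3]
-34 [  2.3 -30.6  40.2]
-30 [  2.3 -26.1  41.5]
-26 [  1.5 -24.2  41.9]
-22 [-36.5 -20.1  41.8]
-18 [-36.6 -16.9  42. ]
-14 [-36.8 -12.4  42.1]
-10 [-36.9  -7.3  41.7]
-6 [-28.   -2.8  42.1]
-2 [-25.4  -2.   41.8]
2 [-36.7   4.3  41.2]
6 [-36.9   7.5  42.2]
10 [-36.9  11.7  41.4]
14 [ 2.5 14.4 41.9]
18 [ 1.6 18.3 41.9]
22 [-36.9  25.9  41.3]
26 [-37.   29.2  40.8]
30 [ 3.4 30.1 32. ]
[(array([394., 289.]), 0.68)] [array([533., -33.,  12.])]
```

The stacked ball has dropped to the tray floor, so I'll retract and do a final check.

play_rows --series '[[[-1.5,0.22,0,0,0,0,1],[-1,0.15,0,0,0,0,1],[0,0,5,0,0,0,1],[0,0,5,0,0,0,1],[0,0,5,0,0,0,1],[0,0,3,0,0,0,1],[2.2,-4,0,0,0,0,1],[2.2,-4,0,0,0,0,1],[1,-2,0,0,0,0,1],[0,0,0,0,0,0,1],[0,0,0,0,0,0,1],[0,0,0,0,0,0,1]]]'

```text
clock: 23.58
eef_pos: [505.0, -139.3, 215.2]
tool_rot: [-3.14, -0.001, 1.424]
force: [0.8, -0.1, 0.2]
width: 0.2
gripper_force: 0.0
```

```bash
python3 prof.py; python3 look.py 9 | grep -E "pad_top|tray"
```

```text
23.575 [ 504.95220733 -139.33859846  215.17798895] [ 0.83223825 -0.05579336  0.23081616]
-46 [-36.5 -45.6  41.9]
-42 [-36.4 -38.8  41.3]
-38 [-36.3 -35.4  41.6]
-34 [-36.3 -33.7  40.8]
-30 [-36.9 -28.7  41.7]
-26 [  3.2 -24.6  42.4]
-22 [-36.8 -21.3  41. ]
-18 [-36.7 -17.2  40.6]
-14 [-36.6 -13.1  41. ]
-10 [-22.6  -6.   42.2]
-6 [-37.   -2.9  42.5]
-2 [-37.   -1.2  42. ]
2 [-36.8   5.8  41.4]
6 [-36.8   9.8  40.2]
10 [ 1.1 13.5 41.2]
14 [-0.6 14.9 42.2]
18 [-1.5 19.5 41.8]
22 [ 1.8 23.4 40.9]
26 [ 1.  26.  38.2]
30 [33.5 33.5 17.9]
[(array([296.,  97.]), 0.72)] [array([535., -32.,  12.])]
scene pad_top 0.83 [210. 246.] [570. 198. 112.] [569.42396279 198.22667331 112.27898051]
scene tray_end 0.93 [313. 205.] [531. -83.  30.] [530.66177556 -83.39573555  29.99767183]
scene tray 0.85 [303. 224.] [530. -40.  12.] [525.41123814 -31.93016281  19.26347215]
side pad_top 0.85 [278. 167.] [570. 187. 112.] [570.49287862 189.06156401 111.11157962]
side tray_end 0.63 [270. 271.] [524. -87.  30.] [524.48620757 -86.68482267  29.81231835]
side tray 0.7 [273. 260.] [537. -31.  12.] [533.28903783 -63.13550509  38.21055026]
wrist tray_end 0.8 [296. 127.] [523. -85.  30.] [523.06724683 -83.93560151  41.80310558]
wrist tray 0.87 [297.  69.] [532. -34.  12.] [531.86183081 -34.7430955   16.29306718]
```

View pics/wristp.png

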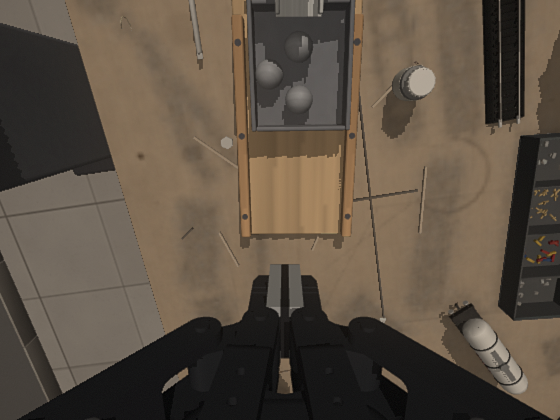

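All three balls lie flat in the tray, at (298,47), (268,74) and (298,98). The tray is home and the pad is back at 112 mm, so I'm handing in.

```bash
python3 -c "
from cell import workorder; print(workorder.finish_job())"
```

```text
the job is handed in; nothing more can be done
None
```

The job is handed in, but no pass/fail result was returned; at the last look the tray was home, all three balls lay flat in it and the rocker was back at rest with the gate shut. One ball had first come to rest on top of the other two, so I nudged the tray sideways to drop it.

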